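# Line up seized blister bundles and set the camera column

## Robot

A 7-joint arm with a two-finger parallel gripper is mounted at the origin on the work surface. World frame = base frame: x ahead of the robot, y to its left, z up, the work surface at z = 0. Lengths are in mm, angles in rad, forces in N, time in s.
With the tool pointing down it reaches from about 425 to 800 mm from the base axis. Payload 8.3 kg.
Tool frame: the origin (TCP) lies between the finger pads; the fingertips stand 17 mm ahead of it and the grasp point (between the pads) lies 2 mm behind it (r.nose_length is the distance from the TCP to the fingertips, in mm); z points along the fingers, y is the direction in which the jaws open and shut (so a half turn about z gives the same grasp; the last joint's range is limited). The gripper opens to 85 mm and grips with 20 to 120 N. Pads are 22 mm wide; open, the fingers measure 114 mm over their backs; the gripper's body (76 mm by 85 mm) begins 54 mm behind the grasp point. The pads swing forward as they close: fully open they stand 13 mm farther back than shut.
Start: joints at [-1.361, 0.383, 0.016, 1.37, -0.006, 1.388, -0.046], TCP at [168.342, 601.885, 248.279] pointing down, gripper open.
Joint ranges: [-2.95, 2.95], [-0.25, 2.06], [-1.52, 1.56], [0.18, 2.33], [-1.44, 4.58], [0.02, 2.06], [-3.01, 3.01]. Speed limits (rad/s): [2.39, 2.39, 3.01, 3.01, 3.14, 3.14, 3.14].

## Interface

Orientations are given as a 3x3 rotation matrix whose columns are the frame's x, y, z axes.
In Python, from workcell import r gives the robot as it stands. Calls block until the motion is done:
- r.move_to(position, orientation): joint-space move of the TCP to a pose.
- r.move_linear(position, frame=None, rate=150, f_stop=None): straight line of the TCP; frame=None keeps the orientation; rate is the mean speed in mm/s. With f_stop (N) it stops when the force on the tool has changed by that much, and returns True; else False.
- r.goto_joints(angles): joint-space move.
- r.grip(opening, effort=None): opening from 0.0 (shut) to 1.0 (fully open); effort is the grip in N (None keeps the last); returns when the fingers have stopped.
- r.sleep(seconds).
- r.solve_ik(position, orientation): joint angles nearest the present ones, or None.
- r.grab_frame(name): name is "scene" or "top"; returns a dict with "frame" (384x512x3 uint8, red, green, blue), "K" (3x3 intrinsics, pixels), "pose" (4x4, takes a point from camera to world coordinates). Camera axes: x right, y up, looking along -z (the intrinsics and any distortion apply to the point x, -y, -z); pixel columns grow to the right and rows downward; lengths in mm; the calibration is good to about 2 mm. A picture is of the moment at which its call begins. There is no depth.
A pose or a line that the arm cannot do raises r.IKError and nothing moves.
- r.close_job(): hands the job in, once; it reports no verdict.
Readings, each from a call of its own:
- r.read_time_s(): time.
- r.read_q(): joint angles.
- r.read_qd(): joint speeds.
- r.read_tau(): joint torques, N m.
- r.read_position(): TCP position.
- r.read_orientation(): TCP orientation.
- r.read_contact_force(): force on the tool from outside, world axes, zero at the start.
- r.read_wrist_torque(): the same for the moment, N m.
- r.read_grip_width(): opening from 0.0 (shut) to 1.0 (fully open).
Only numpy, scipy, OpenCV 4.12 (cv2) and the standard library are available. Lean on these libraries where they do the work, as an engineer would, in place of code of your own. Each camera call takes 0.05 s, during which the arm holds its last target. There are 200 camera calls.

## Task

Get the photo of the seized tablets ready: first straighten the three banded bundles on the grey photo board into an even row, lying flat, one centred on each printed cross with its long side along the cross's short line. Then grip the camera stand's sprung tube, press it down until the lower edge of its red ring is level with the top of the clamp, and while holding it at that mark swing the orange lever clockwise round to its closed stop. Finish still gripping the tube at the mark with the lever closed, ready for the camera to be screwed on, and leave everything else on the table where it is.

Things in the scene. Friction and masses are not known exactly. Their poses are not given: they have to be found in the camera images.
- board: Flat grey photo board fixed on the table, 180 (its x) x 330 (its y) x 4 mm, origin at the centre of its underside, x and y along its edges, z up. Printed in white: one long line along its y through its middle, crossed by three 140 mm lines along its x, 90 mm apart. A black scale is printed along its far (+x) edge.
- cross_left (a point): The left printed cross on the board (90 mm to the board's +y), on the board's top face, 4 mm above the table; axes as the board's.
- cross_middle (a point): The middle printed cross on the board (the board's centre), on the board's top face, 4 mm above the table; axes as the board's.
- cross_right (a point): The right printed cross on the board (90 mm to the board's -y), on the board's top face, 4 mm above the table; axes as the board's.
- bundle1: One of three identical loose bundles of green blister strips held by two yellow bands: a flat block 95 long (its x) x 42 wide (its y) x 14 mm high, 30 to 60 g, lying on the board, its x within about 0.5 rad of the board's x. Origin at the centre of its underside, z up. It slides on the board when pushed or pinched across its width. Which bundle lies by which cross varies.
- bundle2: One of three identical loose bundles of green blister strips held by two yellow bands: a flat block 95 long (its x) x 42 wide (its y) x 14 mm high, 30 to 60 g, lying on the board, its x within about 0.5 rad of the board's x. Origin at the centre of its underside, z up. It slides on the board when pushed or pinched across its width. Which bundle lies by which cross varies.
- bundle3: One of three identical loose bundles of green blister strips held by two yellow bands: a flat block 95 long (its x) x 42 wide (its y) x 14 mm high, 30 to 60 g, lying on the board, its x within about 0.5 rad of the board's x. Origin at the centre of its underside, z up. It slides on the board when pushed or pinched across its width. Which bundle lies by which cross varies.
- stand: Camera stand, fixed: round cast foot (radius 75 mm, 17 mm high at the rim), grey tube (radius 14 mm), black clamp on top (radius 21.5 mm, top face 160 mm above the table). Origin on its upright axis at the table, z up. A red dot on the clamp shows where the lever points when open, a green dot when closed.
- clamp_top (a point): The centre of the top face of the clamp's ring (ring radius 21.5 mm), on the stand's axis, 160 mm above the table.
- column (a joint): Height (m) of the red ring's lower edge above the top of the clamp: 0 = the mark is level with the clamp (wanted), positive = the tube stands too high. A spring pushes the tube up: left alone it stands at about +0.05 (top stop +0.064, bottom -0.02). Holding it at the mark takes about 6 to 9 N downward; let go there with the lever open, it rises again.
- tube: The sliding camera column: aluminium tube, 20 mm thick, upright on the stand's axis, with a red ring (the length mark, 5 mm wide) and black lines every 10 mm. Origin on its axis at the red ring's lower edge. Above it: bare tube to 44 mm, black cap (radius 9 mm) to 48 mm, brass camera screw to 55 mm. It also turns freely about its axis, so a hand can turn with it. Grip it 25 mm above the origin.
- lever (a joint): Angle (rad) of the orange clamp lever about the stand's upright axis: 0 = open stop, 1.05 = closed stop. It grows clockwise seen from above, starts between 0 and 0.15, stays where it is left and takes about 0.1 N m to turn. Over the last third of its swing its cam presses a brake shoe on the tube.
- lever_tip (a point): Outer end of the orange lever, 62 mm from the stand's axis, 168 mm above the table; it shows where the lever points. The lever is an upright plate 7 mm thick, straight out from the axis (16 to 62 mm), 149 to 187 mm above the table, so 27 mm above the clamp: the flank of a finger gripping the tube just above the clamp pushes it round as the hand turns about the tube.
- tent: Bystander: yellow folded marker tent, 28 x 55 x 58 mm high, beyond the far edge of the board. Origin under its centre.
- jar: Bystander: small glass jar with white cap, radius 22 mm, 55 mm high, between board and stand. Origin under its centre.
- pen: Bystander: black marker pen with red cap, 135 x 13 x 13 mm, lying along its x at the left of the board. Origin under it.
- torch: Bystander: dark metal torch, 136 x 34 x 34 mm, lying along its x to the right of the stand. Origin under it.
- camera: Bystander: black compact camera, 106 mm wide (its y), 46 mm deep, 65 mm high, standing beyond the stand. Origin under it.
- tape: Bystander: roll of brown packing tape lying flat, radius 50 mm, 45 mm high, near the robot to the left. Origin under its centre.
Things that resemble listed ones, but are neither listed nor needed, are in the scene too. What is shaped like the stand but blue is not meant.

How it is judged (in metres and radians):
On the way, in this order (a step that is already met when the one before it is completed fails the run):
1. the three bundles lie in an even row on the crosses, lever still open (((horizontal distance between bundle1 and cross_left below 0.009 m and horizontal distance between bundle2 and cross_middle below 0.009 m and horizontal distance between bundle3 and cross_right below 0.009 m) or (horizontal distance between bundle1 and cross_left below 0.009 m and horizontal distance between bundle3 and cross_middle below 0.009 m and horizontal distance between bundle2 and cross_right below 0.009 m) or (horizontal distance between bundle2 and cross_left below 0.009 m and horizontal distance between bundle1 and cross_middle below 0.009 m and horizontal distance between bundle3 and cross_right below 0.009 m) or (horizontal distance between bundle2 and cross_left below 0.009 m and horizontal distance between bundle3 and cross_middle below 0.009 m and horizontal distance between bundle1 and cross_right below 0.009 m) or (horizontal distance between bundle3 and cross_left below 0.009 m and horizontal distance between bundle1 and cross_middle below 0.009 m and horizontal distance between bundle2 and cross_right below 0.009 m) or (horizontal distance between bundle3 and cross_left below 0.009 m and horizontal distance between bundle2 and cross_middle below 0.009 m and horizontal distance between bundle1 and cross_right below 0.009 m)) and angle between the x axis of each of bundle1, bundle2, bundle3 and the x axis of board, either way round below 0.13 rad and z of each of bundle1, bundle2, bundle3 in the frame of board below 0.008 m and linear speed of each of bundle1, bundle2, bundle3 below 0.02 m/s and value of joint lever below 0.5 rad), for 0.2 s.
2. the gripped tube is held at its mark, lever still open (value of joint column between -0.004 and 0.004 m and contact force between the fingers and tube above 4 N and value of joint lever below 0.5 rad), for 0.2 s.
3. the lever is swung closed with the tube held at the mark (value of joint column between -0.004 and 0.004 m and contact force between the fingers and tube above 4 N and value of joint lever above 0.95 rad), for 0.2 s.
At the end, for the whole second after the job is handed in: One bundle flat on each cross: centre within 9 mm, square with the board within 0.13 rad. Red ring's lower edge within 4 mm of the clamp's top, lever over 0.95 rad (closed), fingers gripping the tube (over 4 N). Tent, jar, pen, torch, camera, tape within 30 mm of their start (all of step 3 and ((horizontal distance between bundle1 and cross_left below 0.009 m and horizontal distance between bundle2 and cross_middle below 0.009 m and horizontal distance between bundle3 and cross_right below 0.009 m) or (horizontal distance between bundle1 and cross_left below 0.009 m and horizontal distance between bundle3 and cross_middle below 0.009 m and horizontal distance between bundle2 and cross_right below 0.009 m) or (horizontal distance between bundle2 and cross_left below 0.009 m and horizontal distance between bundle1 and cross_middle below 0.009 m and horizontal distance between bundle3 and cross_right below 0.009 m) or (horizontal distance between bundle2 and cross_left below 0.009 m and horizontal distance between bundle3 and cross_middle below 0.009 m and horizontal distance between bundle1 and cross_right below 0.009 m) or (horizontal distance between bundle3 and cross_left below 0.009 m and horizontal distance between bundle1 and cross_middle below 0.009 m and horizontal distance between bundle2 and cross_right below 0.009 m) or (horizontal distance between bundle3 and cross_left below 0.009 m and horizontal distance between bundle2 and cross_middle below 0.009 m and horizontal distance between bundle1 and cross_right below 0.009 m)) and angle between the x axis of each of bundle1, bundle2, bundle3 and the x axis of board, either way round below 0.13 rad and z of each of bundle1, bundle2, bundle3 in the frame of board below 0.008 m and linear speed of each of bundle1, bundle2, bundle3 below 0.02 m/s and distance of each of tent, jar, pen, torch, camera, tape from where it was at the start of the episode below 0.03 m); the arm keeps its last pose, push and grip.
It fails at once if the lever is swung while the tube is off its mark (more than 6 mm) (value of joint lever above 0.6 rad and (value of joint column above 0.006 m or value of joint column below -0.006 m)).
It fails at once if a bystander (tent, jar, pen, torch, camera, tape) is knocked more than 30 mm away (distance of any of tent, jar, pen, torch, camera, tape from where it was at the start of the episode above 0.03 m).
It also fails if it takes over 54 s, if anything falls off the work surface, if the arm or the gripper's body presses on something with over 40 N, if the wrist force passes 120 N, or if a joint passes its speed limit or range.

## Working session

There is one attempt and no reset: what is moved stays moved. The work goes in short steps, each a Python script; the robot and the scene stay as the last script left them, time stands still between calls to the robot, and variables do not carry over. Pictures are saved under pics/ and viewed, about 8 in all and at most 12, crops included, and the job is handed in when it is done.

```bash
mkdir -p pics; ls; python3 - <<'E'
from workcell import r
import cv2,numpy as np
for n in("scene","top"):
    f=r.grab_frame(n); cv2.imwrite(f"pics/{n}0.png",f["frame"][:,:,::-1]); np.savez(f"{n}0.npz",**{k:np.array(f[k]) for k in("frame","K","pose")})
    print(n,list(f.keys()),np.array(f["K"]).round(1).tolist(),np.array(f["pose"]).round(3).tolist())
print(r.read_time_s(),r.nose_length,r.read_orientation())
E
```

```text
pics
scene ['frame', 'K', 'pose'] [[352.4, 0.0, 256.7], [0.0, 352.4, 194.7], [0.0, 0.0, 1.0]] [[-0.69, -0.516, 0.508, 1034.45], [0.724, -0.502, 0.473, 415.573], [0.011, 0.694, 0.72, 876.939], [0.0, 0.0, 0.0, 1.0]]
top ['frame', 'K', 'pose'] [[389.0, 0.0, 259.1], [0.0, 389.0, 195.8], [0.0, 0.0, 1.0]] [[0.013, 0.998, -0.065, 395.572], [-1.0, 0.014, 0.005, -90.075], [0.006, 0.065, 0.998, 1536.286], [0.0, 0.0, 0.0, 1.0]]
0.1 17.0 [[-9.63040662e-01  2.69355686e-01 -4.44869336e-04]
 [ 2.69356053e-01  9.63039218e-01 -1.66761230e-03]
 [-2.07542392e-05 -1.72580671e-03 -9.99998511e-01]]
```

View pics/scene0.png

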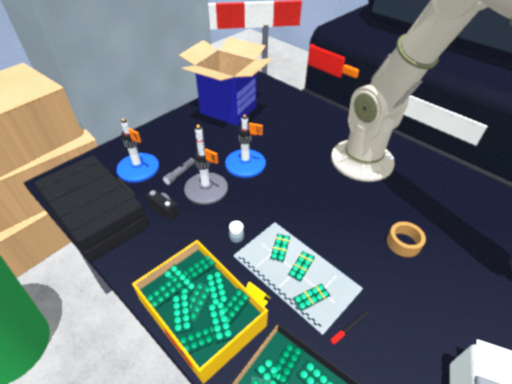

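View pics/top0.png

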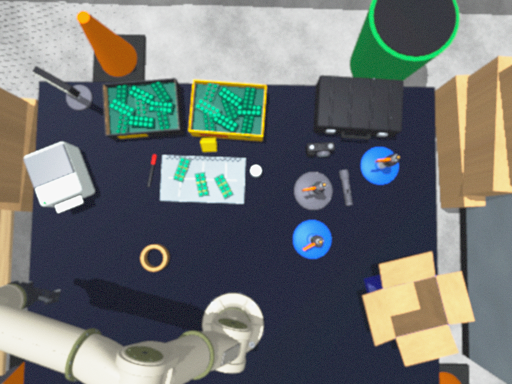

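The scene view shows the board with three bundles at about (281,247), (302,265) and (313,296), and the grey stand at (206,188) with its lever at (208,156). The top view shows the board at (203,180) and the grey foot at (313,190), with blue decoys nearby. Next I measure these by colour.

```bash
cat > h.py <<'E'
import numpy as np,cv2
def load(n): return dict(np.load(n+".npz"))
def ray(f,uv):
    uv=np.atleast_2d(np.float64(uv)); K=f["K"]; P=f["pose"]
    d=np.c_[(uv[:,0]-K[0,2])/K[0,0],-(uv[:,1]-K[1,2])/K[1,1],-np.ones(len(uv))]@P[:3,:3].T
    return P[:3,3],d
def onz(f,uv,z):
    o,d=ray(f,uv); return o+d*((z-o[2])/d[:,2])[:,None]
def proj(f,p):
    P=f["pose"]; q=(np.atleast_2d(p)-P[:3,3])@P[:3,:3]; K=f["K"]
    return np.c_[K[0,2]-K[0,0]*q[:,0]/q[:,2],K[1,2]+K[1,1]*q[:,1]/q[:,2]]
def hsv(f): return cv2.cvtColor(f["frame"],cv2.COLOR_RGB2HSV)
def blobs(m,amin=20):
    n,l,s,c=cv2.connectedComponentsWithStats(m.astype(np.uint8)); return [(c[i],s[i,4],l==i) for i in range(1,n) if s[i,4]>=amin]
def rect(pts):
    """min-area rectangle of metric xy points: centre, (long,short), angle of the long side in (-pi/2,pi/2]"""
    (c,s,a)=cv2.minAreaRect(np.float32(pts)); a=np.deg2rad(a)
    if s[0]<s[1]: s=s[::-1]; a+=np.pi/2
    return np.array(c),s,(a+np.pi/2)%np.pi-np.pi/2
def board(f):
    # nominal region in world, light & unsaturated or green -> hull
    H=hsv(f); reg=region(f,R0); m=((H[...,2]>130)&(H[...,1]<60))&reg
    m=cv2.morphologyEx(m.astype(np.uint8),cv2.MORPH_CLOSE,np.ones((5,5)))
    b=max(blobs(m),key=lambda b:b[1]); ys,xs=np.nonzero(b[2]); 
    return rect(onz(f,np.c_[xs,ys],4)[:,:2])
R0=None
def region(f,poly,z=4):
    m=np.zeros(f["frame"].shape[:2],np.uint8); cv2.fillPoly(m,[np.int32(proj(f,np.c_[poly,np.full(len(poly),z)]))],1); return m>0
def bundles(f,poly):
    H=hsv(f); g=((H[...,0]>20)&(H[...,0]<95)&(H[...,1]>100)&(H[...,2]>60))&region(f,poly)
    g=cv2.morphologyEx(g.astype(np.uint8),cv2.MORPH_CLOSE,np.ones((3,3)))
    out=[]
    for c,a,m in blobs(g,40):
        ys,xs=np.nonzero(m); p=onz(f,np.c_[xs,ys],18)[:,:2]; ce=p.mean(0); 
        w,v=np.linalg.eigh(np.cov(p.T)); ax=v[:,1]; R=rect(p)
        out.append((ce,np.arctan2(*(ax*np.sign(ax[0]))[::-1]),R[0],R[1],R[2],a))
    return sorted(out,key=lambda o:-o[0][1])
E
python3 - <<'E'
import h; from h import *
t=load("top0"); s=load("scene0")
np.set_printoptions(precision=2,suppress=True)
c=onz(t,[203,180],4)[0,:2]; print("board approx",c, onz(s,[300,275],4))
h.R0=c+np.array([[-115,-190],[115,-190],[115,190],[-115,190]])
for n,f in(("top",t),("scene",s)):
    b=board(f); print(n,"board",b)
    for o in bundles(f,c+np.array([[-90,-165],[90,-165],[90,165],[-90,165]])): print("  ",*o)
    H=hsv(f)
    # red/orange/blob info near the stand
    st=onz(t,[313,190],10)[0,:2]
    u,v=proj(f,[*st,130])[0].astype(int); sl=(slice(v-60,v+60),slice(u-50,u+50))
    for nm,m in(("orange",(H[...,0]>7)&(H[...,0]<18)&(H[...,1]>150)&(H[...,2]>120)),("red",((H[...,0]<5)|(H[...,0]>173))&(H[...,1]>120)&(H[...,2]>70)),("green",(H[...,0]>45)&(H[...,0]<80)&(H[...,1]>100)&(H[...,2]>60))):
        mm=np.zeros_like(m); mm[sl]=m[sl]; print(n,nm,[(b[0],b[1]) for b in blobs(mm,1)])
    a=f["frame"][max(v-60,0):v+60,max(u-50,0):u+50,::-1]; cv2.imwrite(f"pics/st_{n}.png",cv2.resize(a,None,fx=4,fy=4,interpolation=cv2.INTER_NEAREST)); print(u-50,v-60)
a=cv2.imread("pics/st_top.png");b=cv2.imread("pics/st_scene.png");cv2.imwrite("pics/st.png",np.hstack([a,b]))
E
```

```text
board approx [555.23 124.06] [[561.67 147.08   4.  ]]
top board (array([560.31, 114.45]), (358.64068603515625, 185.89431762695312), np.float64(1.5490865039046797))
   [596.4  208.03] -0.33249113374359873 [595.74 208.07] (89.4483871459961, 37.40729904174805) -0.29355265695032795 209
   [538.27 128.74] 0.21844031652956714 [538.02 128.  ] (87.36750793457031, 36.801513671875) 0.21970028708998823 204
   [531.15  42.58] 0.5025709794946993 [531.72  42.59] (88.0276870727539, 36.69032287597656) 0.4807312031118385 203
top orange [(array([311.5, 187. ]), np.int32(2)), (array([309.52, 188.76]), np.int32(21)), (array([312.71, 243.86]), np.int32(7)), (array([309.5, 245.5]), np.int32(2)), (array([307., 246.]), np.int32(1))]
top red [(array([311., 243.]), np.int32(1))]
top green []
267 127
scene board (array([560.82, 129.22]), (334.57269287109375, 184.31201171875), np.float64(1.549041097008094))
   [600.69 213.11] -0.31795188504830113 [599.54 213.07] (91.87289428710938, 38.73265075683594) -0.3243237522914848 453
   [543.17 134.07] 0.21731478561509934 [542.02 133.71] (92.10243225097656, 37.71059036254883) 0.21937654656997552 360
   [538.2   49.33] 0.5237619498347577 [535.9   48.28] (90.85446166992188, 37.1883430480957) 0.5002277393991177 306
scene orange [(array([249.57, 126.86]), np.int32(21)), (array([210.91, 155.72]), np.int32(153))]
scene red [(array([243., 130.]), np.int32(1)), (array([250. , 134.5]), np.int32(2)), (array([214., 163.]), np.int32(1))]
scene green []
151 100
```

View pics/st.png

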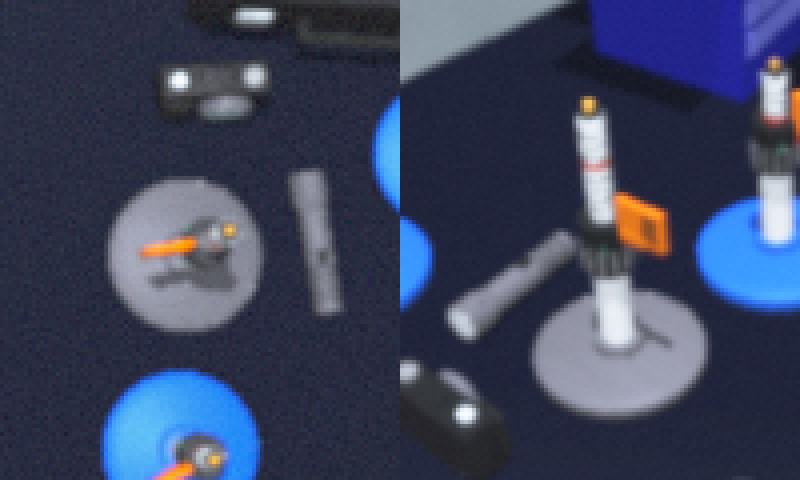

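The stand crop shows:
- **Screw top:** about (324.5,184.5) in top and (198,126) in scene.
- **Lever:** tip at about (302.5,190) in top, and its upper outer corner at about (218,152) in scene.
- **Red ring:** about (199.5,141) in scene.
- **Clamp top:** about (200.5,156) in scene.

I triangulate these and redo the top-view board without the jar.

```bash
cat >> h.py <<'E'
def tri(fs,uvs):
    A=np.zeros((3,3));b=np.zeros(3);L=[]
    for f,uv in zip(fs,uvs):
        o,d=ray(f,uv); d=d[0]/np.linalg.norm(d[0]); M=np.eye(3)-np.outer(d,d); A+=M;b+=M@o;L.append((o,M))
    p=np.linalg.solve(A,b); return p,[np.linalg.norm(M@(p-o)) for o,M in L]
E
python3 - <<'E'
import h; from h import *
np.set_printoptions(precision=2,suppress=True)
t=load("top0"); s=load("scene0")
c=np.array([560,128.])
h.R0=c+np.array([[-105,-172],[105,-172],[105,190],[-105,190]])
for f in(t,s):
    H=hsv(f)
    # board edges: fill mask incl. everything, use opened mask's hull
    m=((H[...,2]>130)&(H[...,1]<70)&region(f,h.R0)).astype(np.uint8)
    m=cv2.morphologyEx(m,cv2.MORPH_OPEN,np.ones((5,5)))
    ys,xs=np.nonzero(m); print("board",rect(onz(f,np.c_[xs,ys],4)[:,:2]))
print("screw",tri((t,s),((324.5,184.5),(198,125.5))))
print("tip",tri((t,s),((302.5,190),(218,152))))
# foot: grey saturated-low disc, in both views
for f,n in((t,"top"),(s,"scene")):
    H=hsv(f); a=np.linspace(0,6.28,40); st=onz(t,[313.5,190.5],12)[0,:2]
    reg=region(f,st+95*np.c_[np.cos(a),np.sin(a)],5)
    m=(reg&(H[...,2]>70)&(H[...,1]<90)).astype(np.uint8); m=cv2.morphologyEx(m,cv2.MORPH_OPEN,np.ones((7,7)))
    b=max(blobs(m),key=lambda b:b[1])[2]; ys,xs=np.nonzero(b)
    p=onz(f,np.c_[xs,ys],15)[:,:2]; print("foot",n,cv2.minEnclosingCircle(np.float32(p)),cv2.minAreaRect(np.float32(p)))
# orange lever pixels in the top view as line on z=187
H=hsv(t); m=(H[...,0]>5)&(H[...,0]<20)&(H[...,1]>130)&(H[...,2]>100); m[:,:298]=0;m[:,322:]=0;m[:180]=0;m[196:]=0
ys,xs=np.nonzero(m);p=onz(t,np.c_[xs,ys],187)[:,:2]; w,v=np.linalg.eigh(np.cov(p.T)); print("lever mean",p.mean(0),"dir",v[:,1],"ext",p[p[:,1].argmax()],p[p[:,1].argmin()],len(p))
# scene profile down the tube
H=hsv(s)
for v in range(122,166): print(v,[tuple(int(q) for q in s["frame"][v,u]) for u in(197,199,201,203)])
E
```

```text
board (array([560.59, 126.54]), (334.43914794921875, 185.88275146484375), np.float64(1.5492275182843995))
board (array([560.82, 129.25]), (334.570068359375, 184.18743896484375), np.float64(1.5494624090925444))
screw (array([ 517.82, -310.75,  263.5 ]), [np.float64(1.4378751136467087), np.float64(1.4378751136466796)])
tip (array([ 503.99, -246.24,  191.45]), [np.float64(2.333793356077575), np.float64(2.333793356077549)])
foot top ((519.5662231445312, -309.1744079589844), 79.98492431640625) ((518.9087524414062, -308.0749816894531), (153.6103057861328, 153.667236328125), 0.7696627974510193)
foot scene ((520.398193359375, -310.8374938964844), 90.0660400390625) ((522.70068359375, -303.8353271484375), (159.17462158203125, 159.17047119140625), 11.53246784210205)
lever mean [ 511.53 -273.07] dir [-0.22  0.98] ext [ 509.52 -250.17] [ 513.59 -291.98] 35
122 [(33, 37, 59), (31, 38, 59), (32, 36, 58), (28, 31, 52)]
123 [(45, 43, 59), (40, 40, 61), (33, 36, 59), (31, 36, 58)]
124 [(146, 114, 76), (108, 86, 69), (35, 38, 59), (32, 36, 59)]
125 [(235, 192, 102), (179, 140, 83), (39, 40, 60), (33, 3
[... 2053 characters left out ...]
9, 206, 216)]
155 [(56, 61, 65), (120, 126, 132), (163, 170, 179), (145, 150, 158)]
156 [(54, 56, 62), (75, 78, 84), (100, 103, 110), (84, 86, 92)]
157 [(49, 50, 55), (53, 56, 61), (57, 60, 66), (54, 56, 63)]
158 [(39, 42, 48), (45, 46, 52), (45, 47, 51), (45, 46, 50)]
159 [(41, 41, 47), (40, 41, 45), (40, 41, 47), (42, 42, 45)]
160 [(47, 48, 54), (41, 41, 45), (43, 47, 50), (41, 42, 46)]
161 [(54, 56, 63), (46, 48, 52), (47, 63, 58), (37, 43, 44)]
162 [(75, 77, 84), (58, 60, 66), (61, 80, 77), (52, 59, 59)]
163 [(86, 89, 96), (66, 69, 75), (84, 100, 100), (66, 74, 76)]
164 [(82, 85, 93), (74, 76, 82), (90, 99, 102), (70, 74, 78)]
165 [(80, 83, 91), (78, 80, 86), (95, 99, 105), (69, 71, 76)]
```

```bash
cat >> h.py <<'E'
def Rz(psi):
    """tool down, jaw (tool y) axis at world angle psi"""
    y=np.array([np.cos(psi),np.sin(psi),0]); z=np.array([0,0,-1.]); return np.c_[np.cross(y,z),y,z]
E
python3 - <<'E'
from h import *; from workcell import r
np.set_printoptions(precision=3,suppress=True)
s=load("scene0"); ax=np.array([518.5,-310.]); d=s["pose"][:2,3]-ax; d/=np.linalg.norm(d)
row=lambda z,rr=10:proj(s,[*(ax+d*rr),z])[0,1]
zs=np.linspace(140,280,1401); rr=np.array([row(z) for z in zs])
zi=lambda v:np.interp(-v,-rr,zs)
print("ring centre z",zi(141.2),"clamp edge z",zi(155.6),"screw top",zi(124.2), "col",zi(141.2)-zi(155.6)-2.5)
def chk(n,p,psi):
    q=r.solve_ik(np.array(p),Rz(psi)); print(n,round(psi,2),None if q is None else np.array(q))
for b in((534.7,46,.505),(598.5,210.6,-.32),(540.7,131.4,.218)):
  for k in(0,np.pi): chk("b",(b[0],b[1],22),b[2]+np.pi/2+k)
for k in(0,np.pi):
  for psi in(3.19,2.5,1.75,1.55): chk("st",(518.5,-310,183),psi+k)
chk("hi",(518.5,-310,300),3.19)
E
```

```text
ring centre z 213.47218962920917 clamp edge z 156.64428511045492 screw top 275.4241879836761 col 54.32790451875425
b 2.08 [-0.549  0.462  0.497  1.88  -0.283  0.868  2.165]
b 5.22 [-0.736  0.525  0.743  1.888 -0.448  0.901 -0.84 ]
b 1.25 [-0.652  0.62   0.366  1.599 -0.255  0.969  1.047]
b 4.39 [-1.173  1.108  1.346  1.622 -1.108  1.347 -1.547]
b 1.79 [-0.582  0.477  0.358  1.822 -0.21   0.879  1.663]
b 4.93 [-0.784  0.528  0.622  1.831 -0.382  0.905 -1.339]
st 3.19 [-0.357  0.761  1.357  1.564 -0.749  1.429 -2.04 ]
st 2.5 [ 1.217  0.603 -1.071  1.492  0.534  1.363  2.61 ]
st 1.75 [ 0.804  0.41  -0.422  1.511  0.173  1.258  2.109]
st 1.55 [ 0.641  0.386 -0.203  1.519  0.08   1.245  1.976]
st 6.33 [-0.281  0.606  1.133  1.562 -0.559  1.335  0.966]
st 5.64 [-0.281  0.606  1.133  1.562 -0.559  1.335  0.276]
st 4.89 [-0.342  0.716  1.3    1.564 -0.697  1.4   -0.374]
st 4.69 [-0.323  0.673  1.239  1.563 -0.645  1.373 -0.612]
hi 3.19 [-0.336  0.633  1.36   1.378 -0.617  1.604 -2.141]
```

```bash
cat >> h.py <<'E'
PI=np.pi
C=np.array([560.7,127.9]); TH=-0.0213
def cross(k): return C+90*k*np.array([-np.sin(TH),np.cos(TH)])   # k=+1 left,0,-1 right
def place(r,b,ang,tgt,w=0.73,off=(0,0)):
    b=np.array(b);tgt=np.array(tgt)+off; R1=Rz(ang+PI/2);R2=Rz(TH+PI/2)
    r.grip(w,20)
    r.move_to([*b,80],R1); r.move_linear([*b,23],rate=150)
    r.grip(0.3,25); print("width",r.read_grip_width(),"F",r.read_contact_force())
    r.move_linear([*tgt,23],R2,rate=70); print("F",r.read_contact_force(),r.read_position())
    r.grip(0.64); r.move_linear([*tgt,80],rate=200)
def snap(r,n):
    f=r.grab_frame(n); f={k:np.array(f[k]) for k in("frame","K","pose")}; np.savez(n+"1.npz",**f); return f
E
python3 - <<'E'
from h import *; from workcell import r
place(r,(534.7,46),.505,cross(-1)); print(r.read_time_s())
r.move_to([598.5,210.6,110],Rz(-.32+PI/2))
np.set_printoptions(precision=3,suppress=True)
poly=C+np.array([[-90,-160],[90,-160],[90,160],[-90,160]])
for n in("top","scene"):
    f=snap(r,n); cv2.imwrite(f"pics/{n}1.png",f["frame"][...,::-1])
    for o in bundles(f,poly): print(n,*o[:4],o[-1])
print(cross(-1),r.read_time_s())
E
```

```text
width 0.48529430978424637 F [-0.74668725 -1.06812165  6.44577783]
F [-0.0938099   0.14046354  5.43987361] [560.10763961  38.11280064  24.30909257]
5.1417
top [573.497 215.861] -0.6010817358860289 [573.83  215.695] (41.86092758178711, 37.168819427490234) 98
top [629.329 195.962] 1.182088917604675 [630.151 197.305] (38.851707458496094, 19.363487243652344) 46
top [539.047 128.675] 0.21993393182865065 [538.841 128.032] (88.8644790649414, 37.30956268310547) 211
top [557.675  34.468] -0.011616161083528954 [557.061  34.056] (90.6741714477539, 35.32098388671875) 215
scene [604.481 212.627] -0.39965233252180477 [599.37 213.  ] (92.46057891845703, 38.480369567871094) 417
scene [558.152 134.13 ] 0.4730658477334289 [550.327 135.263] (72.65476989746094, 37.61368942260742) 221
scene [562.322  40.411] -0.02342705388186145 [560.774  39.571] (90.3829345703125, 39.72941970825195) 329
[558.783  37.92 ] 5.9917
```

View pics/scene1.png

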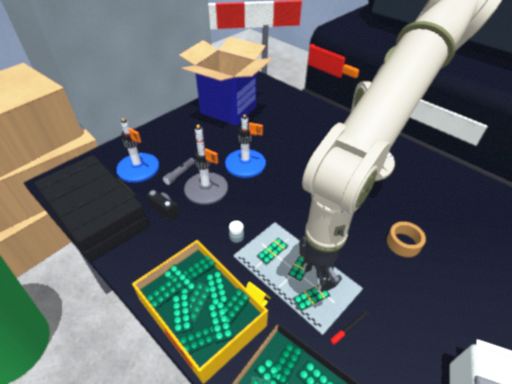

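The right bundle is on its cross to within about 1 mm (mean of the two views), and the arm hovers over the left one. I place the left bundle, then the middle one, then check.

```bash
python3 - <<'E'
from h import *; from workcell import r
np.set_printoptions(precision=3,suppress=True)
place(r,(598.5,210.6),-.32,cross(1)); print(r.read_time_s())
place(r,(540.7,131.4),.218,cross(0),w=0.68); print(r.read_time_s())
r.grip(0.6)
r.move_to([518.5,-310,330],Rz(3.19+PI)); print(r.read_time_s(),r.read_q())
poly=C+np.array([[-90,-160],[90,-160],[90,160],[-90,160]])
for n in("top","scene"):
    f=snap(r,n); cv2.imwrite(f"pics/{n}2.png",f["frame"][...,::-1])
    for o in bundles(f,poly): print(n,*o[:4],o[-1])
print(cross(1),cross(0),cross(-1))
E
```

```text
width 0.48188148086568783 F [-0.363  0.044  6.81 ]
F [-1.288  0.114  8.306] [563.274 218.567  24.677]
8.725
width 0.4777588088783172 F [0.082 0.561 4.633]
F [ 1.443 -0.295  4.43 ] [562.327 128.083  24.25 ]
11.3667
13.4167 [-0.339  0.709  1.495  1.318 -0.715  1.714  1.06 ]
top [559.276 214.548] -0.01297423458957787 [560.44  214.294] (86.9779281616211, 35.253971099853516) 213
top [558.606 124.266] -0.025574959318594596 [557.758 124.17 ] (86.8734130859375, 35.275856018066406) 206
top [558.039  34.762] -0.02036168958745884 [559.006  34.091] (86.78302001953125, 35.32098388671875) 211
scene [563.947 219.886] -0.012689543028516518 [562.85  219.566] (92.04986572265625, 38.8001823425293) 435
scene [563.357 130.044] -0.020449472946338018 [562.736 129.642] (91.32976531982422, 38.543426513671875) 378
scene [562.229  40.381] -0.020417364591079092 [560.942  40.049] (89.9813232421875, 38.76796340942383) 326
[562.617 217.88 ] [560.7 127.9] [558.783  37.92 ]
```

View pics/scene2.png

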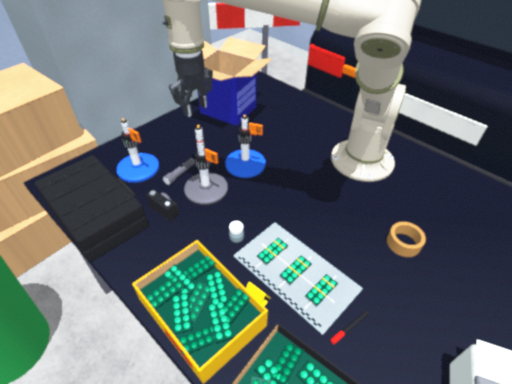

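The three bundles sit evenly at about (271,250), (295,268) and (321,289) in scene2, within about 2 mm of the crosses. The gripper hovers over the grey stand. Next I grip the tube and press part way.

```bash
cat >> h.py <<'E'
def colmeas(r,n=6):
    fs=[r.grab_frame("scene") for _ in range(n)]; im=np.mean([np.float32(f["frame"]) for f in fs],0)
    cv2.imwrite("pics/tube_%d.png"%int(r.read_time_s()*10),cv2.resize(im[125:175,170:235,::-1],None,fx=9,fy=9,interpolation=cv2.INTER_NEAREST)); np.save("tube.npy",im); print("tube_%d"%int(r.read_time_s()*10))
    return im
E
python3 - <<'E'
from h import *; from workcell import r
np.set_printoptions(precision=2,suppress=True)
p=np.array([518.5,-310.])
r.move_linear([*p,234],rate=150)
f0=np.array(r.read_contact_force()); r.grip(0.0,40); print("w",r.read_grip_width()*85,f0,np.array(r.read_contact_force()),r.read_position())
r.move_linear([*p,209],rate=60); print(np.array(r.read_contact_force()),r.read_position(),r.read_q())
im=colmeas(r); g=im[:,198:203].mean(1)
for v in range(138,162): print(v,g[v].round())
print(r.read_time_s())
E
ls pics | grep tube
```

```text
w 18.870043447353734 [-0.32 -0.04 -0.  ] [ 6.44 -2.91  0.05] [ 519.9  -310.3   235.01]
[ 6.88 -2.96  1.86] [ 519.88 -310.27  209.09] [-0.37  0.79  1.44  1.53 -0.78  1.5   1.12]
tube_155
138 [159. 165. 175.]
139 [164. 170. 180.]
140 [159. 165. 175.]
141 [155. 162. 171.]
142 [158. 165. 174.]
143 [157. 164. 173.]
144 [165. 172. 182.]
145 [173. 181. 191.]
146 [177. 182. 192.]
147 [179. 169. 179.]
148 [173. 138. 146.]
149 [180. 161. 170.]
150 [185. 185. 196.]
151 [177. 183. 193.]
152 [187. 194. 204.]
153 [184. 191. 200.]
154 [164. 170. 180.]
155 [131. 136. 144.]
156 [86. 89. 95.]
157 [52. 55. 60.]
158 [39. 40. 44.]
159 [35. 36. 40.]
160 [37. 39. 42.]
161 [42. 48. 50.]
15.5583
tube_155.png[ WARN:0@11.494] global loadsave.cpp:1063 imwrite_ Unsupported depth image for selected encoder is fallbacked to CV_8U.
```

View pics/tube_155.png

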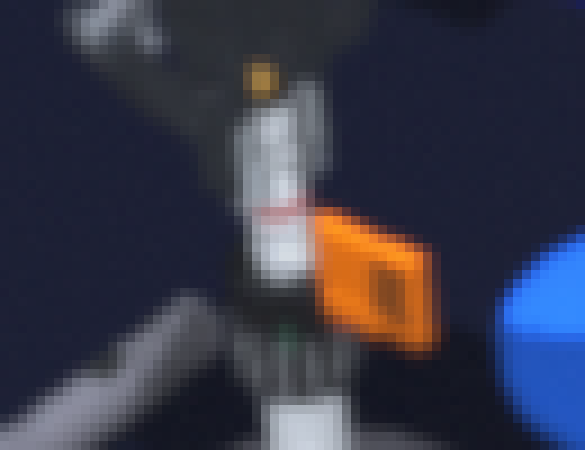

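```bash
python3 - <<'E'
from h import *
s=load("scene0"); im=np.load("tube.npy"); im0=s["frame"].astype(float); ax=np.array([519.8,-310.3]); d=s["pose"][:2,3]-ax; d/=np.linalg.norm(d)
pt=lambda z:proj(s,[*(ax+d*10),z])[0]
print(pt(160),pt(185),pt(211))
zs=np.linspace(140,280,1401); rr=np.array([pt(z)[1] for z in zs]); zi=lambda v:np.interp(-v,-rr,zs)
for I in(im0,im):
    R=(I[...,0]-I[...,1]/2-I[...,2]/2+10)[136:153,197:204].clip(4)-4; c=(R.sum(1)*np.arange(136,153)).sum()/R.sum()
    g=I[150:162,199:203].mean((1,2)); e=np.interp(-(g[1:4].mean()+g[8:11].mean())/2,-g[2:9],np.arange(152,159)); print("ring",c,"edge",e,"col",zi(c)-zi(e)-2.5)
E
```

```text
[200.96229344 154.92447677] [200.13538373 148.69396645] [199.24608634 141.99338412]
ring 141.20133481646275 edge 155.4291111111111 col 53.57562639140366
ring 147.41707009088498 edge 155.5682117256549 col 30.154020887013473
```

The close-up shows the tube gripped, the ring at about (201,148), the clamp edge at about row 155.5, and the lever (205-218, 148-164) clear of the fingers. I refine with a profile sampled along the tube, move close to the mark, and re-measure.

```bash
cat >> h.py <<'E'
def colz(im,s,lo,hi,ax=(519.8,-310.3),sh=0.6):
    """profile along the tube's camera-facing line: ring centre and clamp edge heights (camera's z) -> column"""
    ax=np.array(ax); d=s["pose"][:2,3]-ax; d/=np.linalg.norm(d)
    z=np.arange(130,250,.25); uv=np.array([proj(s,[*(ax+d*10),q])[0] for q in z])
    P=np.mean([cv2.remap(np.float32(im),np.float32(uv[:,:1]+sh+k),np.float32(uv[:,1:]),cv2.INTER_LINEAR)[:,0] for k in(-1.5,-.75,0,.75,1.5)],0)
    red=P[:,0]-P[:,1]; m=(z>lo)&(z<hi); b=np.median(red[m]); w=np.clip(red[m]-b-6,0,None); ring=(w*z[m]).sum()/w.sum()
    g=P.mean(1); hi_=g[(z>168)&(z<176)].max(); l_=g[(z>140)&(z<150)].min(); k=(z>145)&(z<168); e=np.interp((hi_+l_)/2,np.maximum.accumulate(g[k]),z[k])
    return ring,e,ring-e-2.5,w.max()
E
python3 - <<'E'
from h import *; from workcell import r
np.set_printoptions(precision=2,suppress=True)
s=load("scene0")
print("start",colz(s["frame"],s,200,228)); print("now",colz(np.load("tube.npy"),s,172,200))
p=np.array([520.,-310.6])
r.move_linear([*p,195],rate=40); print(np.array(r.read_contact_force()),r.read_position())
im=colmeas(r); print("now",colz(im,s,163,185),r.read_time_s())
E
```

```text
start (np.float64(213.52733576060703), np.float64(157.741643087807), np.float64(53.285692672800025), np.float32(47.359375))
now (np.float64(187.04088057779856), np.float64(157.67630236921312), np.float64(26.864578208585442), np.float32(31.468384))
[1.24 2.76 4.  ] [ 520.   -310.38  194.9 ]
tube_163
now (np.float64(173.72513749466776), np.float64(157.47023470524212), np.float64(13.754902789425643), np.float32(29.247849)) 16.3583[ WARN:0@13.622] global loadsave.cpp:1063 imwrite_ Unsupported depth image for selected encoder is fallbacked to CV_8U.
```

```bash
python3 - <<'E'
from h import *; from workcell import r
np.set_printoptions(precision=2,suppress=True)
p=np.array([520.,-310.8,182.7])
r.move_linear(p,rate=40); r.sleep(.4); print(np.array(r.read_contact_force()),r.read_position(),r.read_grip_width()*85)
im=colmeas(r); s=load("scene0"); print(colz(im,s,157,172))
for psi in(2.95,2.7,2.5):
    t=r.read_time_s(); r.move_linear(p,Rz(psi+PI),rate=40); print(psi,round(r.read_time_s()-t,2),np.array(r.read_contact_force()),np.array(r.read_wrist_torque()),r.read_position(),r.read_q())
im=colmeas(r)
print(r.read_time_s())
E
cd pics; python3 -c "
import cv2,glob
f=sorted(glob.glob('tube_*.png'))[-2:];import numpy as np
cv2.imwrite('two.png',cv2.resize(np.hstack([cv2.imread(x) for x in f]),(800,308)))"
```

```text
[-0.2   4.48  6.71] [ 520.02 -310.43  182.83] 18.961326319037973
tube_175
(np.float64(160.0900467467177), np.float64(161.11696793736925), np.float64(-3.5269211906515636), np.float32(17.569397))
2.95 0.39 [-3.19  5.37  6.84] [ 1.2   0.64 -0.07] [ 519.24 -310.39  182.69] [-0.37  0.85  1.45  1.56 -0.84  1.49  0.92]
2.7 0.4 [-6.88  7.2   7.38] [ 1.47  1.34 -0.06] [ 518.46 -310.14  182.42] [-0.37  0.88  1.48  1.56 -0.87  1.51  0.69]
2.5 0.35 [-8.73  9.69  7.89] [ 1.85  1.81 -0.05] [ 517.93 -309.82  182.23] [-0.37  0.89  1.5   1.56 -0.89  1.52  0.5 ]
tube_189
18.9583[ WARN:0@14.561] global loadsave.cpp:1063 imwrite_ Unsupported depth image for selected encoder is fallbacked to CV_8U.
```

View pics/two.png

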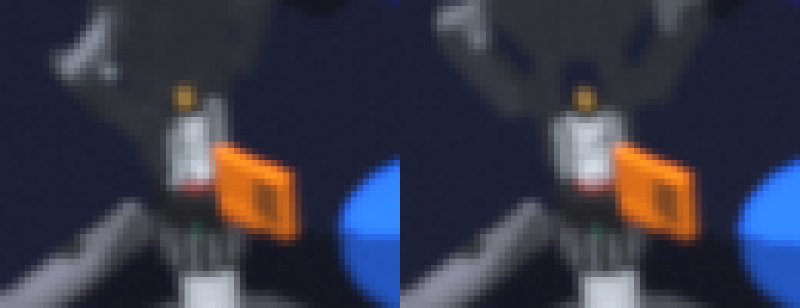

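Both close-ups show the red ring sitting just on the clamp's top edge (left pane about (190,187)), so the tube is at the mark with the lever still open. The side load during rotation suggests the axis lies nearer y = -307, so I recentre and check IK for the rest of the swing.

```bash
python3 - <<'E'
from h import *; from workcell import r
np.set_printoptions(precision=2,suppress=True)
p=np.array([519.9,-307,183.0])
r.move_linear(p,rate=20); print(np.array(r.read_contact_force()),r.read_position(),r.read_q())
for psi in(2.3,2.1,1.9,1.7,1.5): print(psi,r.solve_ik(p,Rz(psi+PI)))
E
```

```text
[-4.31 -4.14  5.89] [ 517.82 -309.53  183.75] [-0.38  0.89  1.5   1.57 -0.88  1.52  0.5 ]
2.3 [-0.38  0.9   1.51  1.57 -0.9   1.53  0.31]
2.1 [-0.38  0.91  1.53  1.57 -0.91  1.54  0.11]
1.9 [-0.38  0.93  1.54  1.57 -0.93  1.55 -0.08]
1.7 [-0.38  0.94  1.55  1.57 -0.94  1.56 -0.27]
1.5 [-0.38  0.94  1.56  1.57 -0.94  1.56 -0.47]
```

Rotating about the tool axis is joint 7 alone, so I rezero the side load and then turn only that joint, in small steps while watching the moment.

```bash
python3 - <<'E'
from h import *; from workcell import r
np.set_printoptions(precision=2,suppress=True)
p=np.array([518.3,-308.6,182.8])
r.move_linear(p,rate=20); print(np.array(r.read_contact_force()),r.read_position(),r.read_q())
q=np.array(r.solve_ik(p,Rz(2.5+PI)))
for d in(0,.1,.2,.3):
    g=q.copy(); g[6]-=d; r.goto_joints(g); print(round(2.5-d,2),np.array(r.read_contact_force()),np.array(r.read_wrist_torque()),np.array(r.read_position()),r.read_time_s())
np.save("q.npy",q)
im=colmeas(r); print(colz(im,load("scene0"),157,172))
E
```

```text
[-1.42  0.24  8.38] [ 517.78 -309.61  183.47] [-0.38  0.89  1.5   1.57 -0.89  1.52  0.5 ]
2.5 [-0.82  0.61  6.38] [0.19 0.15 0.04] [ 517.75 -309.62  183.47] 19.8167
2.4 [-2.68  1.21  7.52] [0.34 0.54 0.03] [ 517.48 -309.43  183.41] 20.0667
2.3 [-3.6   3.03  8.3 ] [ 0.65  0.8  -0.01] [ 517.27 -309.2   183.37] 20.3167
2.2 [-3.87  3.8   8.46] [0.88 0.85 0.02] [ 517.07 -308.94  183.27] 20.5667
tube_208
(np.float64(160.03312207306558), np.float64(161.31490418646982), np.float64(-3.7817821134042333), np.float32(17.027405))[ WARN:0@14.499] global loadsave.cpp:1063 imwrite_ Unsupported depth image for selected encoder is fallbacked to CV_8U.
```

View pics/tube_208.png

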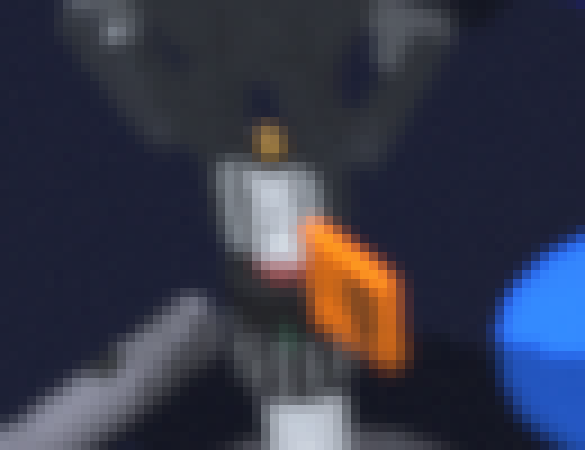

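The lever has begun to swing and now points more toward the camera. The ring sits at the clamp edge (crop rows 258-285) and may be partly hidden, so I compare the integrated red across the saved crops before going on.

```bash
python3 - <<'E'
import cv2,numpy as np
for n in(155,163,175,189,208):
    im=cv2.imread(f"pics/tube_{n}.png")[4::9,4::9,::-1].astype(float)  # rows 125.., cols 170..
    P=im[:,28:32].mean(1); red=(P[:,0]-(P[:,1]+P[:,2])/2); 
    rows=np.arange(125,175); k=(rows>=143)&(rows<=158); base=np.where(rows<154,-12,-3)
    w=np.clip(red-base,0,None)[k]; print(n,"sum",w.sum().round(),"centroid",(w*rows[k]).sum()/w.sum(), [ (int(v),int(a),int(b)) for v,a,b in zip(rows[k],P[k,0],w) if v>=150 or n<170])
E
```

```text
155 sum 90.0 centroid 148.41340782122904 [(143, 158, 0), (144, 164, 0), (145, 171, 0), (146, 173, 0), (147, 176, 12), (148, 170, 40), (149, 176, 27), (150, 181, 7), (151, 172, 1), (152, 182, 0), (153, 178, 0), (154, 157, 0), (155, 126, 0), (156, 83, 0), (157, 51, 0), (158, 39, 0)]
163 sum 119.0 centroid 151.6315789473684 [(143, 162, 0), (144, 154, 0), (145, 151, 0), (146, 157, 0), (147, 156, 0), (148, 161, 0), (149, 165, 0), (150, 161, 8), (151, 170, 38), (152, 175, 50), (153, 169, 20), (154, 149, 0), (155, 109, 0), (156, 69, 0), (157, 48, 0), (158, 39, 0)]
175 sum 109.0 centroid 153.220823798627 [(150, 151, 0), (151, 162, 0), (152, 163, 0), (153, 155, 7), (154, 152, 22), (155, 121, 36), (156, 75, 22), (157, 48, 3), (158, 39, 0)]
189 sum 129.0 centroid 153.23500967117988 [(150, 175, 0), (151, 187, 0), (152, 190, 0), (153, 178, 11), (154, 165, 30), (155, 127, 41), (156, 78, 23), (157, 50, 3), (158, 39, 0)]
208 sum 134.0 centroid 153.7979420018709 [(150, 175, 0), (151, 185, 0), (152, 184, 1), (153, 173, 12), (154, 157, 34), (155, 121, 46), (156, 77, 24), (157, 50, 3), (158, 39, 0)]
```

The ring is essentially fully visible, and its centre row (about 154.9) fits column ≈ 0 (expected 154.85). I continue the swing.

```bash
python3 - <<'E'
from h import *; from workcell import r
np.set_printoptions(precision=2,suppress=True)
q=np.load("q.npy")
for d in np.arange(.4,.83,.1):
    g=q.copy(); g[6]-=d; r.goto_joints(g); F=np.array(r.read_contact_force()); T=np.array(r.read_wrist_torque()); print(round(2.5-d,2),F,T,np.array(r.read_position()),r.read_q()[6]-g[6])
    if np.hypot(F[0],F[1])>25: break
im=colmeas(r); np.savez("scene1.npz",frame=im); snap(r,"top"); print(r.read_time_s())
E
cp $(ls -t pics/tube_*.png|head -1) pics/tl.png
```

```text
2.1 [-5.74  5.42  9.67] [1.09 1.07 0.03] [ 516.92 -308.65  183.13] -0.0007121119235161955
2.0 [-6.44  6.05  8.53] [ 1.38  1.21 -0.03] [ 516.75 -308.41  183.01] -0.0006904586329975084
1.9 [-7.53  7.62  8.71] [1.56 1.43 0.04] [ 516.62 -308.1   182.87] -0.0007244391957936525
1.8 [-6.81 10.11  8.8 ] [1.8  1.51 0.04] [ 516.54 -307.79  182.73] -0.0006876370828772238
1.7 [-7.73  9.94  9.12] [2.08 1.63 0.03] [ 516.53 -307.43  182.63] -0.0006916579401728962
tube_224
22.4667[ WARN:0@15.357] global loadsave.cpp:1063 imwrite_ Unsupported depth image for selected encoder is fallbacked to CV_8U.
```

View pics/tl.png

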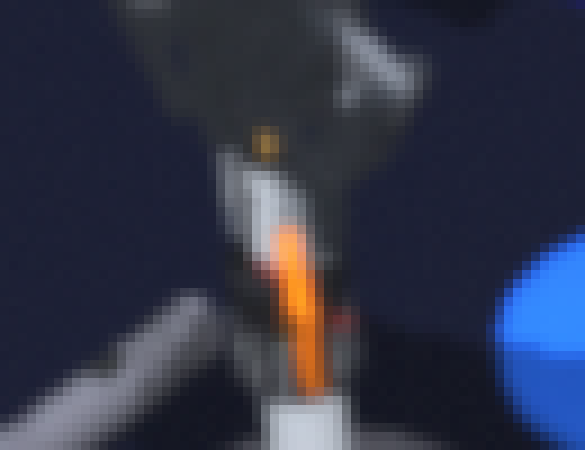

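The lever is now almost edge-on to the camera, with its tip at about (205,167), and the red dot is uncovered at (208,160). It is not yet at its stop, so I compute its angle from the orange tip and keep turning in small steps until it stops following.

```bash
cat >> h.py <<'E'
def levang(im,s,ax):
    """lever angle: match observed lower outer orange column with the tip's projection (z 149..187, r 62)"""
    H=cv2.cvtColor(np.uint8(im),cv2.COLOR_RGB2HSV); m=(H[...,0]>5)&(H[...,0]<20)&(H[...,1]>150)&(H[...,2]>110); m[:, :190]=0;m[:,225:]=0;m[:140]=0;m[175:]=0
    ys,xs=np.nonzero(m); k=ys>=ys.max()-6; c=xs[k].mean()
    a=np.linspace(0.4,1.5,221); v=[np.mean([proj(s,[ax[0]+62*np.cos(t),ax[1]+62*np.sin(t),z])[0,0] for z in(152,160,168)]) for t in a]
    return np.interp(c,v,a),c,xs.min(),xs.max(),ys.max()
E
python3 - <<'E'
from h import *; from workcell import r
np.set_printoptions(precision=2,suppress=True)
s=load("scene0"); ax=(518.5,-309.5); q=np.load("q.npy")
print("now",levang(np.load("tube.npy"),s,ax))
gd=[(t,proj(s,[ax[0]+21.5*np.cos(t),ax[1]+21.5*np.sin(t),150])[0]) for t in(.6,.75,.9,1.79)]; print("dot cols (seen green 201.7, red 208)",gd)
for d in np.arange(.9,1.06,.05):
    g=q.copy(); g[6]-=d; r.goto_joints(g); F=np.array(r.read_contact_force()); T=np.array(r.read_wrist_torque())
    print(round(2.5-d,2),F,T,np.array(r.read_position()),levang(r.grab_frame("scene")["frame"],s,ax))
    if np.hypot(F[0],F[1])>28: break
im=colmeas(r); print(r.read_time_s())
E
cp $(ls -t pics/tube_*.png|head -1) pics/tl2.png
```

```text
now (np.float64(1.0043380081995625), np.float64(203.9), np.int64(201), np.int64(205), np.int64(168))
dot cols (seen green 201.7, red 208) [(0.6, array([199.67, 159.6 ])), (0.75, array([200.68, 159.67])), (0.9, array([201.7 , 159.64])), (1.79, array([206.91, 157.59]))]
1.6 [-8.07 12.24  9.19] [2.35 1.74 0.09] [ 516.51 -307.14  182.57] (np.float64(0.9083831623839163), np.float64(201.95238095238096), np.int64(199), np.int64(203), np.int64(168))
1.55 [-9.84 12.72 10.52] [2.45 1.68 0.12] [ 516.54 -306.96  182.55] (np.float64(0.8728337012683307), np.float64(201.22727272727272), np.int64(199), np.int64(203), np.int64(168))
1.5 [-9.89 12.72 10.68] [2.66 1.94 0.26] [ 516.43 -306.78  182.51] (np.float64(0.8572422850265233), np.float64(200.9090909090909), np.int64(198), np.int64(203), np.int64(168))
1.45 [-9.83 14.91 10.85] [2.98 2.13 0.48] [ 516.32 -306.52  182.52] (np.float64(0.8531749279970741), np.float64(200.82608695652175), np.int64(198), np.int64(203), np.int64(168))
tube_239
23.9667[ WARN:0@22.285] global loadsave.cpp:1063 imwrite_ Unsupported depth image for selected encoder is fallbacked to CV_8U.
```

View pics/tl2.png

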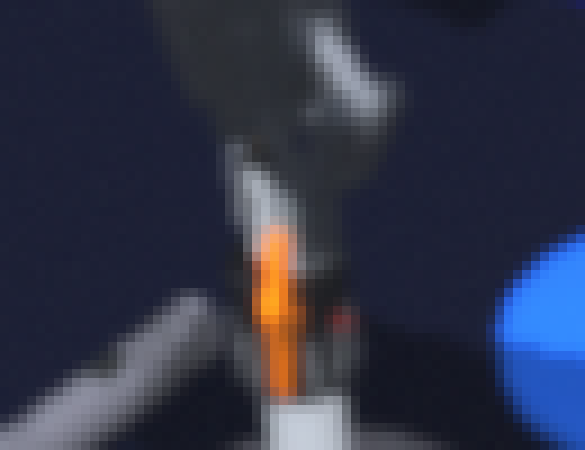

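The lever has stopped following at 0.855 rad world while the wrist moment rose from 0.09 to 0.48 N m. It now covers the green dot's column (about 201), so it is at its closed stop. I do one last numeric check of the bundles and surroundings, then hand in.

```bash
python3 - <<'E'
from h import *; from workcell import r
np.set_printoptions(precision=2,suppress=True)
r.sleep(.3)
poly=C+np.array([[-90,-160],[90,-160],[90,160],[-90,160]])
for n in("top","scene"):
    f=snap(r,n)
    for o in bundles(f,poly): print(n,*o[:2],o[3])
    a=load(n+"0")["frame"].astype(int); d=(np.abs(f["frame"].astype(int)-a).sum(2)>90); print([(b[0].round(),b[1]) for b in blobs(d,25)])
print(cross(1),cross(0),cross(-1),r.read_position(),r.read_contact_force(),r.read_grip_width()*85,r.read_time_s())
r.close_job()
E
```

```text
top [559.28 214.55] -0.01297423458957787 (86.9779281616211, 35.253971099853516)
top [558.95 124.47] -0.025071190066317205 (86.87342071533203, 35.275856018066406)
top [557.97  35.03] -0.01756691579246755 (86.78302001953125, 35.32098388671875)
[(array([183., 290.]), np.int32(23441)), (array([184., 164.]), np.int32(134)), (array([202., 176.]), np.int32(219)), (array([225., 182.]), np.int32(331)), (array([179., 183.]), np.int32(157)), (array([203., 193.]), np.int32(64)), (array([306., 226.]), np.int32(268)), (array([ 23., 291.]), np.int32(187)), (array([  3., 296.]), np.int32(138)), (array([ 43., 299.]), np.int32(29)), (array([261., 321.]), np.int32(39)), (array([261., 333.]), np.int32(51))]
scene [564.   219.79] -0.014588558663445125 (92.04986572265625, 38.84168243408203)
scene [563.21 129.98] -0.0229834413974382 (90.7137451171875, 38.543426513671875)
scene [562.33  40.32] -0.024154287979718674 (89.80976867675781, 39.7816276550293)
[(array([349.,  52.]), np.int32(14642)), (array([206.,  24.]), np.int32(1480)), (array([231.,  59.]), np.int32(79)), (array([176.,  80.]), np.int32(57)), (array([366., 100.]), np.int32(40)), (array([362., 114.]), np.int32(183)), (array([204., 148.]), np.int32(456)), (array([208., 133.]), np.int32(72)), (array([340., 143.]), np.int32(52)), (array([358., 154.]), np.int32(79)), (array([346., 165.]), np.int32(429)), (array([384., 166.]), np.int32(304)), (array([241., 170.]), np.int32(253)), (array([197., 176.]), np.int32(38)), (array([216., 177.]), np.int32(131)), (array([283., 238.]), np.int32(94)), (array([272., 253.]), np.int32(451)), (array([307., 256.]), np.int32(103)), (array([294., 272.]), np.int32(448)), (array([326., 285.]), np.int32(325)), (array([306., 300.]), np.int32(348))]
[562.62 217.88] [560.7 127.9] [558.78  37.92] [ 516.34 -306.49  182.52] [-11.09  14.27  11.14] 18.8955706837855 24.3667
the job is handed in; nothing more can be done
```

The job is handed in at about 24 s, still gripping the tube at the mark with the lever closed. The hand-in reports no verdict.

- **Bundles:** averaged over both cameras, each of the three lies within about 2 mm of its cross and within about 0.01 rad of square. The two cameras disagree by about 5 mm, so that average is the figure I relied on.
- **Tube:** I gripped it with 40 N (measured width 19 mm) and pressed it to the mark. Early in the swing the images put the column at about 0, within 1 to 2 mm. At the closed position the lever hid the ring, so the final height rests on the tool reading (182.5 mm, against 182.2 to 183.5 mm when last seen) and the unchanged grip width.
- **Lever:** it stopped following the hand while the wrist moment rose from 0.09 to 0.48 N m, and it lined up with the green dot. The camera measured about 0.94 rad of swing from its unknown start (0 to 0.15 rad), so the stop is inferred from the moment and the dot, not measured directly.
- **Other objects:** comparing start and end pictures showed no change where the tent, jar, pen, torch, camera or tape stand.
- **Not resolved:** a sideways load of about 18 N remained on the grip at the end, because I never fully matched the hand's centre to the tube's axis. My automatic column reading near the mark gave about -3.5 mm. I discounted it because its clamp-edge detection had jumped, and used the ring's position and visible red instead.

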